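Bring the board up to the bread tray and serve the round roll with the tongs

ROBOT

A 6-joint arm with a two-finger parallel gripper is mounted at the origin on a cart in front of the work surface, level with it; the furniture and walls round the work are solid. World frame = base frame: x ahead of the robot, y to its left, z up, the work surface at z = 0. Lengths are in m, angles in rad, forces in N, time in s.
With the tool pointing down it reaches from about 0.35 to 0.85 m from the base axis. Payload 8.1 kg.
Tool frame: the origin (TCP) lies at the very end of the fingers, on their centre line; the grasp point (between the pads) lies 19 mm behind it; z points along the fingers, y is the line along which they close (so a half turn about z gives the same grasp; the last joint's range is limited). The gripper opens to 93 mm and grips with 3 to 60 N. Pads are 15 mm wide; open, the fingers measure 128 mm over their backs; the gripper's body (75 mm by 188 mm) begins 65 mm behind the grasp point.
Start: joints at [-1.306, 0.13, 1.488, -0, 1.523, -0.085], TCP at [0.206, -0.564, 0.219] pointing down, gripper open.
Joint ranges: [-2.96, 2.96], [-0.89, 2.26], [0.02, 2.5], [-1.34, 4.48], [0, 2.73], [-2.66, 2.66]. Speed limits (rad/s): [2.39, 2.39, 2.79, 3.14, 3.14, 3.14].

INTERFACE

Orientations are given as a rotation vector (axis times angle).
In Python, from plant import monitor, eyes, ticket gives the robot as it stands.
- The arm moves only by the tool arm_command, never from a script. Its argument "deltas" is a list that holds one entry, the list of rows, each a list of 6 numbers: the shift along the world's x, y, z in cm, then the turn, a rotation vector about the world's x, y, z in degrees. In form: [[[tx, ty, tz, rx, ry, rz], ...]]. A call has 1 to 12 rows; each row shifts and turns the commanded pose from where the row before left it; what a row does not reach is not made up. A row lasts 1/12 s, in which the tool goes at most 41.7 mm and 7.16 degrees, less where a joint would pass 70% of its speed; a pose out of reach is approached as far as the arm can. A call is refused whole if a number of a shift passes 4.17 or a number of a turn 7.16, either way. A call with a gripper value outside its range is refused whole. "gripper" is the opening, from -1 (shut) to 1 (fully open), set as the call begins (left out, the last holds). The fingers move at their own pace and stop on an object; "squeeze" is the grip in N (left out, the last holds). Time passes only in rows, so rows that do not move let the fingers close. It gives the time, the measured TCP pose, the force, the opening and the grip force at its end, in the units of the state.
- monitor.read_state(): the state, without advancing time (a new reading comes with each control period).
- eyes.read_camera(name): name is "side" or "top"; returns the picture (400x640x3 uint8, blue, green, red); there is no depth.
- eyes.camera_model(name): a dict with "fx", "fy", "cx", "cy" (pixels), "rvec" (rotation vector, rad) and "tvec" (3), from world to camera coordinates, as OpenCV has them. Camera axes: x right, y down, z forward; pixel columns grow to the right and rows downward; lengths in m; the calibration is good to about 2 mm. A picture is of the moment at which its call begins. camera_model takes no time and is no camera call.
- ticket.close_job(): hands the job in; it is judged then, once.
The state is a dict: "t": time; "q": joint angles; "dq": joint speeds; "joint_torque": joint torques, N m; "tool_pos": TCP position; "orientation": TCP orientation; "force": force on the tool from outside, world axes, zero at the start; "wrist_torque": the same for the moment, N m; "opening": finger opening in m; "gripper_force": force on a finger pad.
Only numpy, scipy, OpenCV 4.12 (cv2) and the standard library are available. Lean on these libraries where they do the work, as an engineer would, in place of code of your own. Each camera call takes 0.05 s, during which the arm holds its last target. There are 200 camera calls.

TASK

First slide the small paddle board across the worktop until its long edge lies flush against the long side of the bread tray beside it, so that no crumbs can fall between the two. Then take up the tongs, close their jaws on the round roll and lift it out of the tray - keep your fingers off the bread, and leave the long roll and the other things where they are. Finish holding: keep the roll still in the tongs, about 10 cm above the middle of the board, with the board still flush against the tray.

Things in the scene. Friction and masses are not known exactly. Their poses are not given: they have to be found in the camera images.
- bread_tray: Fixed bamboo tray holding the two rolls, 186 x 286 x 22 mm (the like tray farther right, with spice jars, is not meant). Origin: centre of underside. Own y along its 286 mm side; own x along its 186 mm side, to the robot's left, towards the board: outer long face there at own x = +0.093. Floor 7 mm above the worktop, rim 8 mm thick, top at 22 mm. Pushing does not move it.
- round_roll: Loose round bread roll, hard crust, 50 mm across, 44 mm high, upright sides from 10 to 27 mm above its underside, domed top with a cross cut, 45 g. Stands at one of two places along the tray's middle, 120 mm apart; the long roll lies at the other. Origin: centre of its underside; z up.
- long_roll: Loose long bread roll with three slanting cuts, 98 x 42 x 36 mm, lying across the tray; to be left alone. Origin: centre of its underside, x along its length.
- board: Loose wooden paddle board lying flat left of the tray, a gap of 25 to 65 mm between them. Blade 190 (own x) x 130 (own y) x 14 mm, 0.35 kg; handle 34 mm wide, 12 mm thick, own x -0.095 to -0.165, towards the robot. Origin: centre of the blade's underside; own -y faces the tray. Sliding it takes 2 to 5 N.
- board_edge_near (a point): Point on the board's long edge that faces the tray (own x = -0.085, y = -0.065, half the thickness up), nearer the robot. If one end of the board meets the tray first, friction may stop a push in the middle: push the end that still stands off.
- board_edge_far (a point): Point on the same edge (own x = +0.085, y = -0.065), farther from the robot.
- tongs: Loose sprung steel serving tongs, 110 g, lying on their side right of the tray. Origin: on the worktop below the midpoint between the black finger grips, within 5 mm of the centre of mass; own x to the jaws, y across, z up. Arms swing about an upright pin at own x = -0.10, sprung open; hanging loop to x = -0.134. Arms lie 5 to 25 mm above the tongs' underside.
- tongs_jaws (a point): Midpoint between the jaws, own (0.095, 0, 0.015) of the tongs. Jaws: cupped plates 30 mm high (from the tongs' underside up), 50 mm long, inner faces 79 mm apart at rest, 86 mm over all; they move twice as far as the grips.
- tongs_left: Left arm (own +y of the tongs) with its jaw; origin at the hinge pin. Each arm has a black finger grip with a flat outer face 56 mm long (tongs' x -0.03 to +0.025), 23 mm high (z 3.5 to 26.5 mm). The two grips measure 60 mm over their outsides at rest, about 44 mm when the jaws are closed on the roll.
- tongs_right: Right arm (own -y of the tongs) with its jaw; origin at the hinge pin. Pressing the grips together takes about 8 N at rest, 11 N when the jaws meet the roll; let go, they spring open. Pressed fully home on nothing, the arms reach a stop with the grips 30 mm over their outsides: the firmest way to carry the tongs.
- butter_bowl: Bystander: small empty speckled bowl, 60 mm across, 32 mm high, in front of the tray on the robot's side. Origin: centre of its underside.
- teaspoon: Bystander: teaspoon 130 mm long, 11 mm high, lying in front of the tray on the robot's side. Origin: near its middle.
- jam_bowl: Bystander: small empty grey-blue bowl, 65 mm across, 35 mm high, far left beyond the board. Origin: centre of its underside.
Not all that is in view belongs to the job. What is shaped like the round_roll but black or pink is not meant.

How it is judged:
On the way, in this order (a step that is already met when the one before it is completed fails the run):
1. the board lies flat with its long edge flush against the tray's long side (x of each of board_edge_near, board_edge_far in the frame of bread_tray below 0.096 m and y of board in the frame of bread_tray between -0.07 and 0.07 m and angle between board's own z axis and vertical below 0.03 rad and height (world z) of board below 0.004 m), for 0.2 s.
2. the round roll is lifted clear of the tray between both jaws of the tongs (height (world z) of round_roll above 0.045 m and contact force between each of tongs_left, tongs_right and round_roll above 0.3 N and contact force between the fingers and tongs above 1 N), for 0.2 s.
At the end, for the whole second after the job is handed in: Board flat, its long edge within 3 mm of the tray's long side all along, at most 70 mm out of line; round roll held still by both jaws, tongs held by the fingers, roll's underside 60-200 mm above the worktop, within 70 mm along and 45 mm across of the blade's middle, untouched by the robot (all of step 1 and x of round_roll in the frame of board between -0.07 and 0.07 m and y of round_roll in the frame of board between -0.045 and 0.045 m and z of round_roll in the frame of board between 0.06 and 0.2 m and contact force between each of tongs_left, tongs_right and round_roll above 0.3 N and contact force between the fingers and tongs above 1 N and contact force between the arm and round_roll below 0.1 N and linear speed of round_roll below 0.03 m/s); the arm keeps its last pose, push and grip.
It fails at once if the robot touches a roll itself (contact force between any of the fingers, the arm and round_roll above 0.3 N or contact force between any of the fingers, the arm and long_roll above 0.3 N).
It fails at once if the long roll is displaced by more than 20 mm (distance of long_roll from where it was at the start of the episode above 0.02 m).
It fails at once if a bystander is displaced by more than 20 mm (distance of any of butter_bowl, teaspoon, jam_bowl from where it was at the start of the episode above 0.02 m).
It also fails if it takes over 72 s, if anything falls off the work surface, if the arm or the gripper's body presses on something with over 40 N, if the wrist force passes 120 N, or if a joint passes its speed limit or range.

## Working session

There is one attempt and no reset: what is moved stays moved. The work goes in short steps, Python scripts to look and compute and a tool call to move; the robot and the scene stay as the last step left them, time stands still between calls to the robot, and variables do not carry over. Pictures are saved under pics/ and viewed, at most 10 in all, crops included, and the job is handed in when it is done.

Besides the shell and the picture viewer there is one more tool, called after ">>>" as name(argument=value, ...) on one line, values as JSON. arm_command: Moves the arm, as the interface text tells. Its arguments: {"type":"object","properties":{"deltas":{"type":"array"},"gripper":{"type":"number"},"squeeze":{"type":"number"}},"required":["deltas"]}

```bash
mkdir -p pics; cat > h.py <<'E'
import numpy as np, cv2
from plant import monitor, eyes, ticket
def model(n):
    m=eyes.camera_model(n); K=np.array([[m['fx'],0,m['cx']],[0,m['fy'],m['cy']],[0,0,1.]])
    return K,cv2.Rodrigues(np.array(m['rvec'],float))[0],np.array(m['tvec'],float)
def ray(n,uv,z):
    K,R,t=model(n); c=-R.T@t; d=R.T@np.linalg.inv(K)@np.array([uv[0],uv[1],1.])
    return c+d*(z-c[2])/d[2]
def proj(n,p):
    K,R,t=model(n); q=K@(R@np.array(p,float)+t); return q[:2]/q[2]
E
python3 - <<'E'
from h import *
a=eyes.read_camera('top');b=eyes.read_camera('side')
cv2.imwrite('pics/top0.png',a);cv2.imwrite('pics/side0.png',b)
for n in('top','side'):
    K,R,t=model(n);print(n,K[0,0],-R.T@t,R[2])
s=monitor.read_state();print(s['tool_pos'],s['orientation'],s['opening'],s['t'])
E
```

```text
top 390.0375659792569 [ 0.42311465 -0.07367737  1.11503564] [ 0.09690762  0.02449276 -0.99499197]
side 475.95651569913616 [-0.19036843  0.15523805  1.49550063] [ 0.44063539 -0.14071975 -0.88658807]
[ 0.20550155 -0.56317145  0.21770215] [-3.09205778e+00 -5.46347028e-01  3.14095431e-04] 0.09293364477442416 0.1
```

View pics/top0.png

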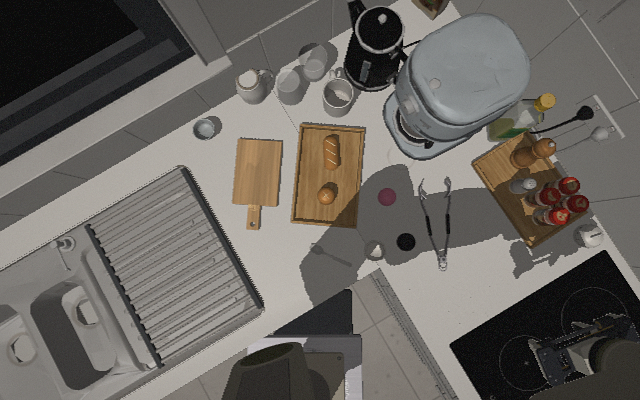

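View pics/side0.png

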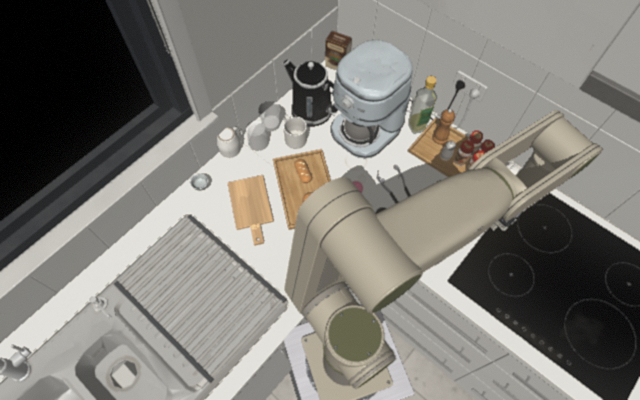

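The top view shows the board at about (258,172) with its handle at (254,217), and the tray at (329,173) with the round roll at (327,195), nearer the robot. The tongs run from the loop at (443,265) to the jaws at about (435,190). The side view is partly hidden by the arm. Next I'll measure by contours.

```bash
python3 - <<'E'
from h import *
a=cv2.imread('pics/top0.png');hsv=cv2.cvtColor(a,cv2.COLOR_BGR2HSV)
m=cv2.inRange(hsv,(8,60,60),(28,255,255))
def rep(name,roi,z):
    x0,y0,x1,y1=roi;q=np.zeros_like(m);q[y0:y1,x0:x1]=m[y0:y1,x0:x1]
    cs,_=cv2.findContours(q,cv2.RETR_EXTERNAL,cv2.CHAIN_APPROX_NONE);c=max(cs,key=cv2.contourArea)
    w=np.array([ray('top',p[0],z)[:2] for p in c],np.float32)
    r=cv2.minAreaRect(w);print(name,cv2.contourArea(c),np.round(r[0],4),np.round(r[1],4),r[2]);print(np.round(cv2.boxPoints(r),4).tolist())
rep('board',(225,130,286,206),.014); rep('boardfull',(225,130,286,235),.014); rep('tray',(288,115,370,232),.022)
x=cv2.resize(a[110:280,280:480],None,fx=4,fy=4,interpolation=cv2.INTER_CUBIC)[:600];cv2.imwrite('pics/crop.png',cv2.resize(a[160:280,310:470],None,fx=5,fy=5,interpolation=cv2.INTER_CUBIC))
d=cv2.inRange(hsv,(0,0,0),(180,255,45))[170:280,410:460]
n,l,s,c=cv2.connectedComponentsWithStats(d)
for i in range(1,n):
  if s[i,4]>8: print(s[i],c[i]+[410,170])
E
```

```text
board 2857.0 [0.6116 0.13  ] [0.1305 0.1919] 85.1884536743164
[[0.5105999708175659, 0.0729999989271164], [0.7017999887466431, 0.05689999833703041], [0.7127000093460083, 0.18690000474452972], [0.5214999914169312, 0.2029999941587448]]
boardfull 3141.5 [0.5777 0.1328] [0.1305 0.26  ] 85.1884536743164
[[0.44269999861717224, 0.0786999985575676], [0.7017999887466431, 0.05689999833703041], [0.7127000093460083, 0.18690000474452972], [0.4537000060081482, 0.2087000012397766]]
tray 6373.5 [ 0.5989 -0.072 ] [0.1867 0.2859] 84.03240203857422
[[0.4471000134944916, -0.15000000596046448], [0.7314000129699707, -0.17970000207424164], [0.7508000135421753, 0.005900000222027302], [0.46650001406669617, 0.0357000008225441]]
[36 44  4 20 67] [447.43283582 223.65671642]
[16 46  6 20 60] [428.3        225.43333333]
[ 0 64  6 16 65] [411.73846154 241.70769231]
```

View pics/crop.png

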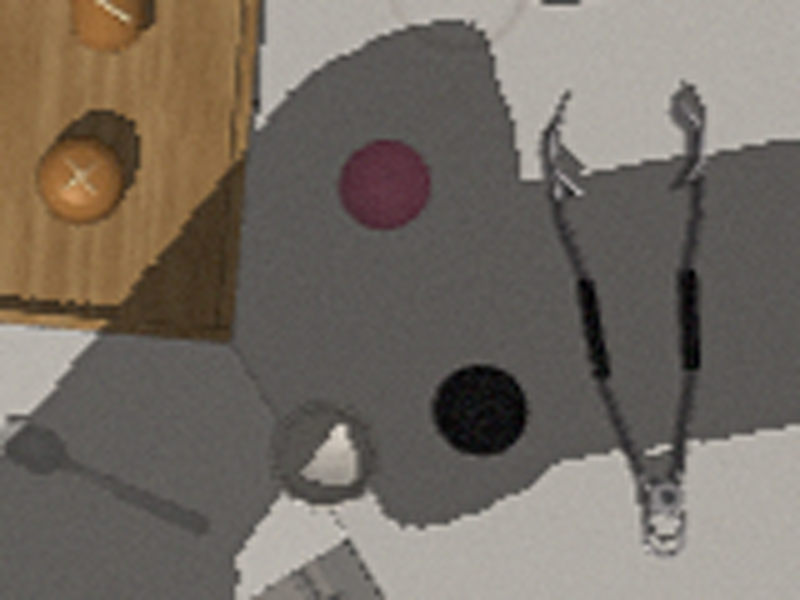

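The crop shows the tongs clearly: hinge at crop (663,495), grips at (593,327) and (690,320), jaws at about (560,150) and (692,135), and the round roll at (80,180). The butter bowl is at (325,450) and the teaspoon runs from (40,450) to (205,525).

```bash
python3 - <<'E'
from h import *
f=lambda x,y:(310+x/5-.4,160+y/5-.4)
for n,p,z in [('hinge',f(663,495),.025),('gripL',(428.3,225.4),.0265),('gripR',(447.43,223.66),.0265),('jawL',f(558,150),.03),('jawR',f(692,135),.03),('roll',f(80,180),.034),('butter',f(325,450),.032),('spoonA',f(40,450),.006),('spoonB',f(205,525),.006),('jam',(206,128),.035),('loop',f(663,550),.02)]:
    print(n,np.round(ray('top',p,z),4))
L=ray('top',(428.3,225.4),.0265);R=ray('top',(447.43,223.66),.0265);H=ray('top',f(663,495),.025)
m=(L+R)/2;d=m-H;print(m,np.linalg.norm(L-R),np.linalg.norm(d),np.degrees(np.arctan2(d[1],d[0])),np.degrees(np.arctan2(*(L-R)[[1,0]])))
E
```

```text
hinge [ 0.3608 -0.3837  0.025 ]
gripL [ 0.4523 -0.349   0.0265]
gripR [ 0.4563 -0.4017  0.0265]
jawL [ 0.5519 -0.3325  0.03  ]
jawR [ 0.5591 -0.4068  0.03  ]
roll [ 0.5388 -0.0662  0.034 ]
butter [ 0.3878 -0.1986  0.032 ]
spoonA [ 0.3889 -0.0412  0.006 ]
spoonB [ 0.346  -0.1333  0.006 ]
jam [0.7381 0.2724 0.035 ]
loop [ 0.3306 -0.3838  0.02  ]
[ 0.45429675 -0.37538451  0.0265    ] 0.05286637811276347 0.09385668542099186 5.076844411308944 94.42955922508015
```

>>> arm_command(deltas=[[[4,4,0,0,0,5.5],[4,4,0,0,0,5.5],[4,4,0,0,0,5.5],[4,4,0,0,0,5.5],[3,4,0,0,0,5.5],[3,4,0,0,0,5.5],[3,4,0,0,0,5.5],[3,4,0,0,0,5.5],[3,4,0,0,0,5],[3,4,0,0,0,5],[2,4,0,0,0,5],[2,4,0,0,0,5]]], gripper=1)

```text
t: 1.1
tool_pos: [0.5113, -0.1693, 0.2182]
orientation: [-2.329, -2.108, 0.0]
force: [1.0, -0.6, -0.1]
opening: 0.0931
gripper_force: 0.0
```

>>> arm_command(deltas=[[[0.8,3.3,0,0,0,0],[0.8,3.3,0,0,0,0],[0.8,3.3,0,0,0,0],[0.8,3.3,0,0,0,0],[0.8,3.3,0,0,0,0],[0.8,3.3,0,0,0,0],[0.8,3.3,0,0,0,0],[0.8,3.3,0,0,0,0],[0.8,3.3,0,0,0,0],[0.8,3.3,0,0,0,0],[0.8,3.3,0,0,0,0],[0,0,0,0,0,0]]])

```text
t: 2.1
tool_pos: [0.5985, 0.1974, 0.2176]
orientation: [-2.328, -2.106, -0.001]
force: [0.3, -0.9, 0.1]
opening: 0.0929
gripper_force: 0.0
```

>>> arm_command(deltas=[[[0.7,1.7,0,0,0,0],[0.7,1.7,0,0,0,0],[0,0,-3,0,0,0],[0,0,-3,0,0,0],[0,0,-3,0,0,0],[0,0,-3,0,0,0],[0,0,-3,0,0,0],[0,0,-3,0,0,0],[0,0,-1.5,0,0,0],[0,0,0,0,0,0],[0,0,0,0,0,0]]])

```text
t: 3.02
tool_pos: [0.6121, 0.2254, 0.0231]
orientation: [-2.333, -2.102, 0.003]
force: [0.9, 0.5, 0.9]
opening: 0.0927
gripper_force: 0.0
```

>>> arm_command(deltas=[[[0,0,-1.0,0,0,0],[0,0,-0.7,0,0,0],[0,0,0,0,0,0],[-0.07,-0.7,0,0,0,0],[-0.07,-0.7,0,0,0,0],[-0.07,-0.7,0,0,0,0],[-0.07,-0.7,0,0,0,0],[-0.07,-0.7,0,0,0,0],[-0.07,-0.7,0,0,0,0],[-0.07,-0.7,0,0,0,0],[0,0,0,0,0,0]]])

```text
t: 3.93
tool_pos: [0.6081, 0.1752, 0.007]
orientation: [2.334, 2.101, 0.0]
force: [0.4, 0.4, -0.1]
opening: 0.0929
gripper_force: 0.0
```

>>> arm_command(deltas=[[[-0.03,-0.3,0,0,0,0],[-0.03,-0.3,0,0,0,0],[-0.03,-0.3,0,0,0,0],[0,0,0,0,0,0]]])

```text
t: 4.27
tool_pos: [0.6071, 0.1674, 0.0068]
orientation: [2.334, 2.103, 0.0]
force: [-0.2, 1.9, 1.3]
opening: 0.093
gripper_force: 0.9
```

```bash
cat > b.py <<'E'
from h import *
import sys
a=eyes.read_camera('top');cv2.imwrite(sys.argv[1],a);hsv=cv2.cvtColor(a,cv2.COLOR_BGR2HSV)
cv2.imwrite(sys.argv[1][:-4]+'c.png',cv2.resize(a[110:250,200:400],None,fx=4,fy=4,interpolation=cv2.INTER_CUBIC))
E
python3 b.py pics/p1.png; python3 -c "
from h import *
print(monitor.read_state()['force'])"
```

```text
[1.56485123 2.55203564 0.80245845]
```

View pics/p1c.png

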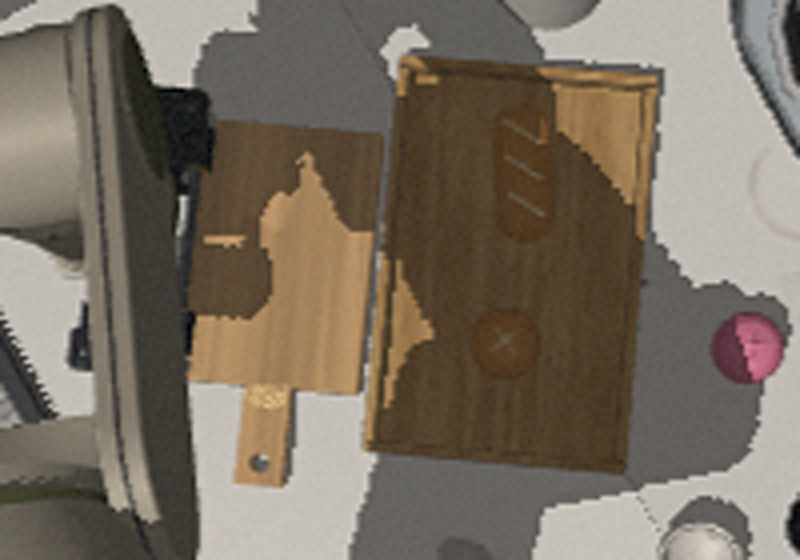

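The crop shows the board nearly parallel to the tray, edge at crop x≈380 against the tray face at about 388. A gap of about 5 mm is left, so I keep pushing.

>>> arm_command(deltas=[[[-0.02,-0.2,0,0,0,0],[-0.02,-0.2,0,0,0,0],[-0.02,-0.2,0,0,0,0],[0,0,0,0,0,0]]])

```text
t: 4.65
tool_pos: [0.6063, 0.1614, 0.0066]
orientation: [2.334, 2.103, -0.0]
force: [-0.1, 2.8, 1.3]
opening: 0.0928
gripper_force: 1.2
```

>>> arm_command(deltas=[[[-0.01,-0.1,0,0,0,0],[-0.01,-0.1,0,0,0,0],[0,0,0,0,0,0]]])

```text
t: 4.9
tool_pos: [0.606, 0.1611, 0.0067]
orientation: [-2.332, -2.103, -0.002]
force: [0.2, 8.9, 2.1]
opening: 0.0933
gripper_force: 4.6
```

Force is rising while the board no longer moves, so it has met the tray. I push a little harder and look.

>>> arm_command(deltas=[[[-0.02,-0.2,0,0,0,0],[-0.02,-0.2,0,0,0,0],[0,0,0,0,0,0],[0,0,0,0,0,0]]])

```text
t: 5.23
tool_pos: [0.6059, 0.1608, 0.0069]
orientation: [-2.329, -2.102, -0.009]
force: [3.4, 23.4, -1.7]
opening: 0.0929
gripper_force: 12.3
```

```bash
python3 b.py pics/p2.png; python3 -c "
from h import *
s=monitor.read_state();print(s['force'],s['wrist_torque'])"
```

```text
[ 1.43225306 24.36251892 -1.27669029] [ 4.3942781  -0.33086789  0.29518772]
```

View pics/p2c.png

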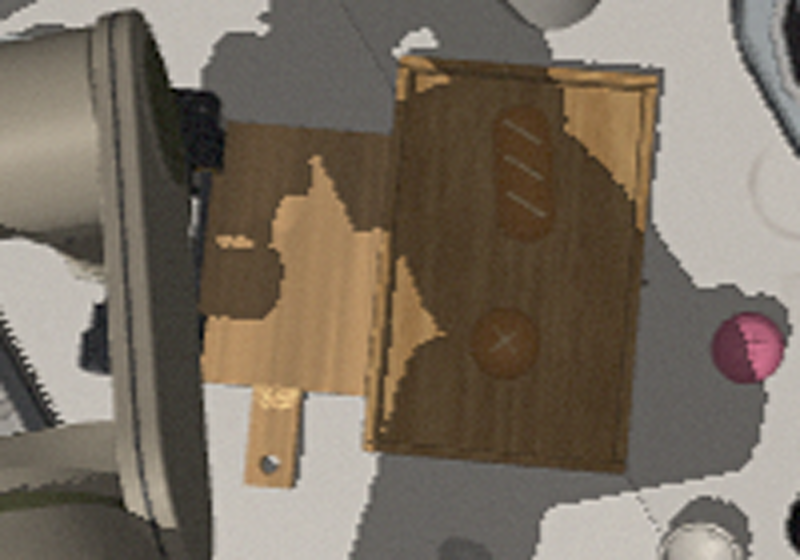

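The board lies flush along its whole edge (crop x≈390 to 365, no light gap). Back off, lift and go to the tongs.

>>> arm_command(deltas=[[[0.1,1.2,0,0,0,0],[0.1,1.5,0.5,0,0,0],[0,0,3,0,0,0],[0,0,3,0,0,0],[0,0,3,0,0,0],[0,0,3,0,0,0],[-1,-3,2,0,0,-6],[-1,-3,0,0,0,-6],[-1,-3,0,0,0,-6],[-1,-3,0,0,0,-6],[-1,-3,0,0,0,-6],[-1,-3,0,0,0,-6]]])

```text
t: 6.28
tool_pos: [0.5468, 0.0013, 0.1517]
orientation: [2.872, 1.271, -0.002]
force: [-0.3, -0.4, 0.1]
opening: 0.0929
gripper_force: 0.0
```

>>> arm_command(deltas=[[[-1,-3,0,0,0,-6],[-1,-3,0,0,0,-6],[-1,-3,0,0,0,-6],[-1,-3,0,0,0,-6],[-1,-3,0,0,0,-6],[-1,-3,0,0,0,-6],[-1,-3,0,0,0,-6],[-1,-3,0,0,0,0],[-1,-3,0,0,0,0],[-1,-3,0,0,0,0],[0,0,0,0,0,0]]])

```text
t: 7.2
tool_pos: [0.4456, -0.3019, 0.1518]
orientation: [3.135, 0.159, -0.003]
force: [-0.4, -0.0, -0.8]
opening: 0.0928
gripper_force: 0.0
```

>>> arm_command(deltas=[[[0.3,-2.5,0,0,0,-1],[0.3,-2.5,0,0,0,0],[0.3,-2.35,0,0,0,0],[0,0,-3,0,0,0],[0,0,-3,0,0,0],[0,0,-3,0,0,0],[0,0,-2,0,0,0],[0,0,0,0,0,0],[0,0,0,0,0,0]]])

```text
t: 7.95
tool_pos: [0.4559, -0.3695, 0.0405]
orientation: [-3.136, -0.138, 0.005]
force: [0.8, -0.4, 0.8]
opening: 0.0929
gripper_force: 0.0
```

```bash
python3 - <<'E'
from h import *
a=eyes.read_camera('side');b=eyes.read_camera('top')
s=monitor.read_state();print(s['tool_pos'],s['orientation'],s['force'])
g=[.4543,-.3754,.02]
pa,pb=proj('side',g),proj('top',g);print(pa,pb)
cr=lambda i,p:cv2.resize(cv2.getRectSubPix(i,(100,130),(float(p[0]),float(p[1]))),None,fx=4,fy=4,interpolation=cv2.INTER_CUBIC)
cv2.imwrite('pics/t.png',np.hstack([cr(a,pa),cr(b,pb)]))
E
```

```text
[ 0.45780251 -0.37138884  0.04356834] [3.13680628e+00 1.38444781e-01 2.04472144e-03] [ 0.58926533 -0.99600419  0.22787971]
[401.0576149  195.52273978] [437.21732804 224.60501962]
```

View pics/t.png

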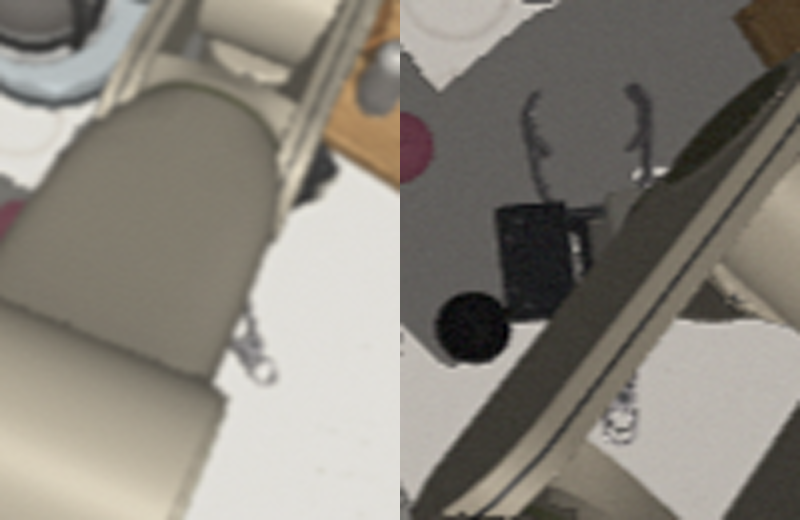

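The views show the tongs undisturbed below the gripper (jaws at crop (535,100) and (640,100), loop at (620,430)), with the gripper aligned over the grips. Descend and close fully.

>>> arm_command(deltas=[[[-0.2,-0.45,0,0,0,0],[0,0,-1.5,0,0,0],[0,0,-1.5,0,0,0],[0,0,-0.7,0,0,0],[0,0,0,0,0,0],[0,0,0,0,0,0]]])

```text
t: 8.55
tool_pos: [0.4549, -0.3756, 0.0054]
orientation: [3.138, 0.138, 0.0]
force: [-0.1, 0.3, 1.0]
opening: 0.0932
gripper_force: 0.0
```

>>> arm_command(deltas=[[[0,0,0,0,0,0],[0,0,0,0,0,0],[0,0,0,0,0,0],[0,0,0,0,0,0],[0,0,0,0,0,0],[0,0,0,0,0,0],[0,0,0,0,0,0],[0,0,0,0,0,0]]], gripper=-1, squeeze=40)

```text
t: 9.22
tool_pos: [0.4553, -0.3756, 0.0051]
orientation: [3.138, 0.138, 0.002]
force: [1.5, 0.0, 2.9]
opening: 0.0446
gripper_force: 13.2
```

>>> arm_command(deltas=[[[0,0,0,0,0,0],[0,0,0,0,0,0],[0,0,0,0,0,0],[0,0,0,0,0,0],[0,0,0,0,0,0],[0,0,1,0,0,0],[0,0,1,0,0,0],[0,0,1,0,0,0]]])

```text
t: 9.88
tool_pos: [0.454, -0.3746, 0.0348]
orientation: [-3.137, -0.138, 0.003]
force: [-0.6, 0.2, -1.1]
opening: 0.0313
gripper_force: 39.9
```

>>> arm_command(deltas=[[[0,0,2,0,0,0],[0,0,2,0,0,0],[0,0,2,0,0,0],[0,0,2,0,0,0],[0,0,2,0,0,0],[0,1,1,0,0,0],[0,2,0,0,0,-1],[0,2,0,0,0,-1],[0,2,0,0,0,-1],[0,2,0,0,0,-1],[0,2,0,0,0,-1],[0,2,0,0,0,-1]]])

```text
t: 10.88
tool_pos: [0.4541, -0.2434, 0.1444]
orientation: [-3.141, 0.028, 0.001]
force: [0.4, 0.6, -0.8]
opening: 0.0309
gripper_force: 39.9
```

>>> arm_command(deltas=[[[-0.1,2,0,0,0,-1],[-0.1,2,0,0,0,-1],[-0.1,2,0,0,0,-1],[-0.1,2,0,0,0,-1],[-0.1,2,0,0,0,-1],[-0.1,2,0,0,0,0],[-0.1,2,0,0,0,0],[-0.1,2,0,0,0,0],[-0.1,1.5,0,0,0,0],[-0.1,1,0,0,0,0],[0,0,0,0,0,0],[0,0,0,0,0,0]]])

```text
t: 11.88
tool_pos: [0.4445, -0.06, 0.1446]
orientation: [3.137, -0.161, 0.0]
force: [0.2, -0.6, -1.5]
opening: 0.0311
gripper_force: 39.9
```

```bash
python3 - <<'E'
from h import *
a=eyes.read_camera('side');b=eyes.read_camera('top')
s=monitor.read_state();print(s['tool_pos'],s['orientation'],s['force'],s['opening'])
p=s['tool_pos'];pa,pb=proj('side',p),proj('top',p);print(pa,pb)
cr=lambda i,p:cv2.resize(cv2.getRectSubPix(i,(130,160),(float(p[0]),float(p[1]))),None,fx=3,fy=3,interpolation=cv2.INTER_CUBIC)
cv2.imwrite('pics/u.png',np.hstack([cr(a,pa-[0,10]),cr(b,pb-[0,20])]))
E
```

```text
[ 0.44475267 -0.06084104  0.14469559] [ 3.13693083e+00 -1.63506759e-01  1.67281187e-04] [-0.66378493 -0.6316254  -1.09473505] 0.031102775995860407
[316.94966607 208.21847756] [323.61255192 228.57382638]
```

View pics/u.png

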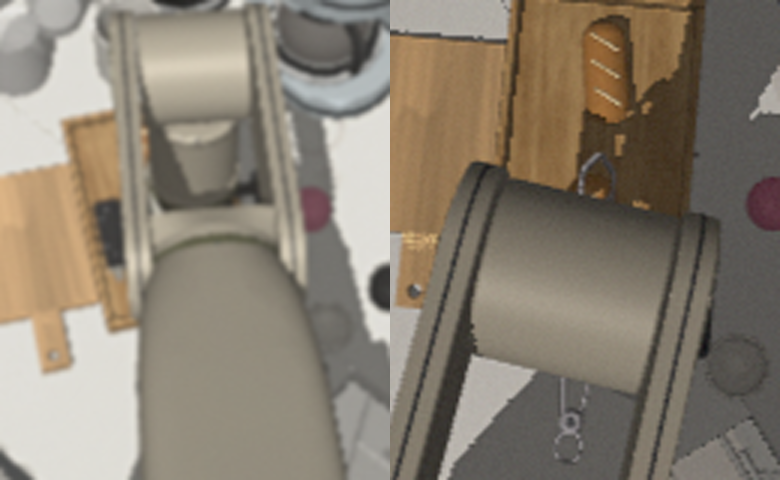

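The tongs are firmly held with jaws shut: tips at top pixel (327.9,180), hinge at (318.6,269.6), over the near part of the tray.

```bash
python3 - <<'E'
from h import *
for z in (.135,.155,.17):
    J=ray('top',(327.6,180),z);H=ray('top',(318.3,269.3),.16);d=J-H
    print(z,J,H,np.linalg.norm(d[:2]),np.degrees(np.arctan2(d[1],d[0])))
E
```

```text
0.135 [ 0.56769529 -0.07255188  0.135     ] [ 0.34633041 -0.04681243  0.16      ] 0.22285629536977117 -6.63234679533802
0.155 [ 0.56474477 -0.07257484  0.155     ] [ 0.34633041 -0.04681243  0.16      ] 0.2199284764002417 -6.7270702488983645
0.17 [ 0.56253188 -0.07259207  0.17      ] [ 0.34633041 -0.04681243  0.16      ] 0.21773301593141692 -6.799784464649938
```

>>> arm_command(deltas=[[[-0.1,0.3,0,0.25,2.5,0],[0,0,-1,0.25,2.5,0],[0,0,-2,0,0,0],[0,0,0,0,0,0],[0,0,0,0,0,0],[0,0,0,0,0,0],[0,0,0,0,0,0],[0,0,0,0,0,0]]], gripper=0.18)

```text
t: 12.65
tool_pos: [0.4444, -0.0576, 0.1158]
orientation: [-3.131, 0.163, 0.134]
force: [-1.0, -0.8, -1.5]
opening: 0.0554
gripper_force: 9.0
```

```bash
python3 - <<'E'
from h import *
b=eyes.read_camera('top')
s=monitor.read_state();print(s['tool_pos'],s['orientation'],s['force'],s['opening'],s['gripper_force'])
pb=proj('top',s['tool_pos']);print(pb)
cv2.imwrite('pics/v.png',cv2.resize(cv2.getRectSubPix(b,(130,120),(float(pb[0]),float(pb[1]-20))),None,fx=5,fy=5,interpolation=cv2.INTER_CUBIC))
E
```

```text
[ 0.4442842  -0.05751837  0.11563901] [-3.13055052  0.1633141   0.13464789] [-0.77016167 -0.22194397 -1.42932771] 0.055287731995763346 8.956753718830441
[322.46914705 229.02720843]
```

View pics/v.png

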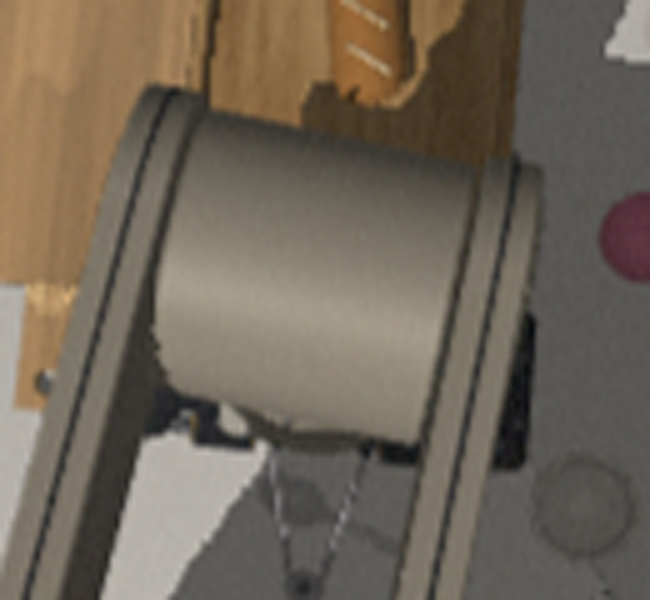

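The crop shows the tongs held open, legs diverging from the hinge at crop (303,587); the jaws are hidden by the wrist. Descend in two steps while watching the force.

>>> arm_command(deltas=[[[0,0,-1.5,0,0,0],[0,0,-1.5,0,0,0],[0,0,-1.5,0,0,0],[0,0,-1,0,0,0],[0,0,-0.5,0,0,0],[0,0,-0.5,0,0,0],[0,0,0,0,0,0],[0,0,0,0,0,0]]])

```text
t: 13.37
tool_pos: [0.4441, -0.0573, 0.0501]
orientation: [-3.13, 0.163, 0.137]
force: [-0.1, 0.2, -1.3]
opening: 0.055
gripper_force: 9.0
```

>>> arm_command(deltas=[[[0,0,-0.6,0,0,0],[0,0,-0.6,0,0,0],[0,0,-0.4,0,0,0],[0,0,0,0,0,0],[0,0,0,0,0,0]]])

```text
t: 13.78
tool_pos: [0.4434, -0.0572, 0.0332]
orientation: [-3.13, 0.163, 0.139]
force: [0.4, -0.2, -1.5]
opening: 0.0549
gripper_force: 9.0
```

```bash
python3 - <<'E'
from h import *
b=eyes.read_camera('top');cv2.imwrite('pics/w.png',b)
s=monitor.read_state();print(s['tool_pos'],s['orientation'],s['force'],s['wrist_torque'],s['opening'],s['gripper_force'])
print(proj('top',[.5388,-.0662,.034]),proj('top',[.346,-.0465,.045]))
E
```

```text
[ 0.44364046 -0.05722386  0.03350663] [-3.13003588  0.16285481  0.13797484] [ 0.24404867 -0.3091067  -0.76938911] [ 0.06227903 -0.04276537 -0.00272869] 0.05492327481056323 8.95578913391546
[325.59864483 195.6003279 ] [319.33517303 265.95975478]
```

>>> arm_command(deltas=[[[0,0,-0.5,0,0,0],[0,0,0,0,0,0],[0,0,0,0,0,0]]])

```text
t: 14.08
tool_pos: [0.4435, -0.0572, 0.0283]
orientation: [-3.13, 0.163, 0.138]
force: [-0.0, 0.6, -0.7]
opening: 0.0554
gripper_force: 9.0
```

>>> arm_command(deltas=[[[0,0,0,0,0,0],[0,0,0,0,0,0],[0,0,0,0,0,0],[0,0,0,0,0,0],[0,0,0,0,0,0],[0,0,0,0,0,0],[0,0,0,0,0,0],[0,0,0,0,0,0],[0,0,0,0,0,0],[0,0,0,0,0,0]]], gripper=-1, squeeze=26)

```text
t: 14.92
tool_pos: [0.4438, -0.0573, 0.0287]
orientation: [-3.13, 0.163, 0.137]
force: [-0.2, 0.6, 0.5]
opening: 0.0446
gripper_force: 25.9
```

Opening 44.6 mm at 26 N: the jaws are on the roll. Lift slowly, then carry.

>>> arm_command(deltas=[[[0,0,0.3,0,0,0],[0,0,0.5,0,0,0],[0,0,0.8,0,0,0],[0,0,1,0,0,0],[0,0,1,0,0,0],[0,0,1,0,0,0],[0,0,1,0,0,0],[0,0,1,0,0,0],[0,0,1,0,0,0],[0,0,1,0,0,0],[0,0,1,0,0,0],[0,0,0.4,0,0,0]]])

```text
t: 15.92
tool_pos: [0.4446, -0.0575, 0.1306]
orientation: [-3.131, 0.163, 0.134]
force: [0.3, 0.0, -2.2]
opening: 0.0446
gripper_force: 25.9
```

>>> arm_command(deltas=[[[0,0,0,0,0,0],[0,0,0,0,0,0],[0,0,0,0,0,0],[0.3,0.6,0,0,0,0],[0.5,1.1,0,0,0,0],[0.7,1.5,0,0,0,0],[0.7,1.5,0,0,0,0],[0.7,1.5,0,0,0,0],[0.7,1.5,0,0,0,0],[0.7,1.5,0,0,0,0],[0.7,1.5,0,0,0,0],[0.6,1.5,0,0,0,0]]])

```text
t: 16.92
tool_pos: [0.5, 0.0667, 0.1281]
orientation: [-3.13, 0.162, 0.138]
force: [-0.1, -0.3, -2.0]
opening: 0.0447
gripper_force: 25.9
```

>>> arm_command(deltas=[[[0.6,1.4,0,0,0,0],[0.4,1.1,0,0,0,0],[0.2,0.5,0,0,0,0],[0,0,0,0,0,0],[0,0,0,0,0,0],[0,0,0,0,0,0],[0,0,0,0,0,0]]])

```text
t: 17.5
tool_pos: [0.5116, 0.0941, 0.1286]
orientation: [-3.13, 0.164, 0.138]
force: [-0.7, -0.6, -2.0]
opening: 0.0445
gripper_force: 25.9
```

```bash
python3 - <<'E'
from h import *
b=eyes.read_camera('top');a=eyes.read_camera('side')
s=monitor.read_state();print(s['tool_pos'],s['force'],s['opening'],s['gripper_force'])
pb=proj('top',[.607,.0856,.1]);pa=proj('side',[.607,.0856,.1]);print(pa,pb)
cr=lambda i,p:cv2.resize(cv2.getRectSubPix(i,(130,180),(float(p[0]),float(p[1]))),None,fx=3,fy=3,interpolation=cv2.INTER_CUBIC)
cv2.imwrite('pics/x.png',np.hstack([cr(a,pa),cr(b,pb+[25,20])]))
E
```

```text
[0.5116836  0.09414647 0.12870985] [-0.50771808 -0.26251266 -1.84916443] 0.044608943669054685 25.94799667596817
[260.01778667 185.95806517] [267.6214156  168.20397432]
```

View pics/x.png

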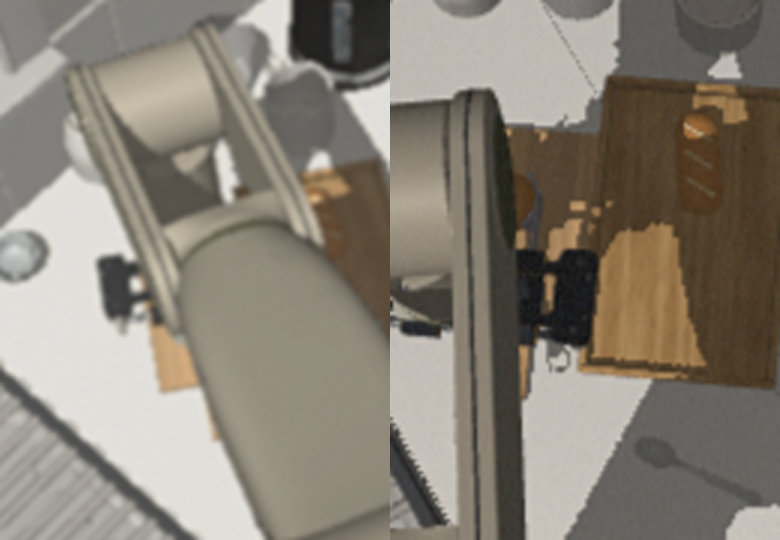

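The round roll has left the tray. It sits in the jaws at crop (525,200), right edge at pixel 276.9, which matches the predicted position over the blade's middle. The board is still flush and the forces are steady, so I hand it in.

```bash
python3 -c "
from h import *
print(ticket.close_job())"
```

```text
the job is handed in; nothing more can be done
None
```

The job is handed in, verdict not shown: the board lies flush against the tray, and the round roll is held still in the tongs about 10 cm above the middle of the board.

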